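# Slide the parts bin home under the bench lamp and shut its keeper

## Robot

A 6-joint arm with a two-finger parallel gripper is mounted at the origin on the work surface. World frame = base frame: x ahead of the robot, y to its left, z up, the work surface at z = 0. Lengths are in m, angles in rad, forces in N, time in s.
With the tool pointing down it reaches from about 0.275 to 0.975 m from the base axis. Payload 8.4 kg.
Tool frame: the origin (TCP) lies on the centre line of the jaws, within the pads' length; the fingertips stand 25 mm ahead of it and the grasp point (between the pads) lies 6 mm ahead of it; z points along the fingers, y is the line along which they close (so a half turn about z gives the same grasp; the last joint's range is limited). The gripper opens to 92 mm and grips with 3 to 60 N. Pads are 20 mm wide; open, the fingers measure 128 mm over their backs; the gripper's body (75 mm by 189 mm) begins 69 mm behind the grasp point.
Start: joints at [-1.15, 0.353, 1.633, -0, 1.155, -0.002], TCP at [0.256, -0.57, 0.24] pointing down, gripper open.
Joint ranges: [-2.63, 2.63], [-0.92, 2.1], [0.06, 2.66], [-1.3, 4.44], [0, 2.69], [-3.02, 3.02]. Speed limits (rad/s): [2.22, 2.22, 2.79, 3.14, 3.14, 3.14].

## Interface

Orientations are given as a rotation vector (axis times angle).
In Python, from bench import arm, ungrasp, close_gripper, ik, readout, imaging gives the robot as it stands. Calls block until the motion is done:
- arm.move_ptp(position, orientation): joint-space move of the TCP to a pose.
- arm.move_linear(position, feed=0.15, frame=None, max_force=None): straight line of the TCP; frame=None keeps the orientation; feed is the mean speed in m/s. With max_force (N) it stops when the force on the tool has changed by that much, and returns True; else False.
- arm.set_joints(angles): joint-space move.
- ungrasp() and close_gripper(): open the fingers fully, or close them until they stop; the grip force is fixed at half the most.
- arm.dwell(seconds).
- ik(position, orientation): joint angles nearest the present ones, or None.
- readout.get_obs(): the state.
- imaging.camera(name): name is "scene" or "top"; returns a dict with "color" (480x640x3 uint8, blue, green, red), "fx", "fy", "cx", "cy" (pixels), "k1" (the pictures are not rectified: a ray, as slopes to the right and down, at radius r is drawn at 1 + k1 r^2 times it, then the intrinsics apply), "position" and "rotation" of the camera in the world. Camera axes: x right, y down, z forward; pixel columns grow to the right and rows downward; lengths in m; the calibration is good to about 2 mm. A picture is of the moment at which its call begins. There is no depth.
A pose or a line that the arm cannot do raises arm.Unreachable and nothing moves.
- arm.finish_job(): hands the job in; it is judged then, once.
The state is a dict: "clock": time; "qpos": joint angles; "qvel": joint speeds; "joint_torque": joint torques, N m; "eef_pos": TCP position; "tool_rot": TCP orientation; "contact_force": force on the tool from outside, world axes, zero at the start; "moment": the same for the moment, N m; "gripper_width": finger opening in m; "grip_force": force on a finger pad.
Only numpy, scipy, OpenCV 4.12 (cv2) and the standard library are available. Lean on these libraries where they do the work, as an engineer would, in place of code of your own. Each camera call takes 0.05 s, during which the arm holds its last target. There are 200 camera calls.

## Task

One bin of connector housings stands loose on the bench in front of the bin rack: slide it along the bench, without lifting or tipping it, into the rack's one empty bay, front to the robot, until it is fully home against the back stop. Then swing that bay's keeper arm across the front of the bin until it is fully shut, and let go. Leave the solder spool, the jar and the screwdriver where they are.

Things in the scene. Friction and masses are not known exactly. Their poses are not given: they have to be found in the camera images.
- bin: The loose black plastic bin, 120 mm long (its x), 90 wide (y), 65 tall, about 0.45 kg, filled with connector housings to 42 mm (one piece with it). Its front wall (-x end, paper label) is 50 mm high; outer faces flat and upright. Origin: centre of the underside; x from front to rear, z up. It starts on the robot's side of the rack, roughly front to the robot.
- bay: The one empty bay (one of three places). Origin on the bench, mid-mouth; x into the bay (away from the robot), y left. Floor is the bench, 106 mm wide between dividers 14 thick, 30 high, with noses to x = -7 mm; back stop face at x = 120, 35 high. Keeper post 14 mm diameter (20 mm cap), 48 tall at x = -14, y = 60; a bay on its right has its own post at x = -14, y = -60.
- bay_home (a point): Point on the bench in the bay where the bin's origin lies when it is fully home (60 mm inside the mouth, in the middle): the bin's front face is then level with the mouth.
- keeper (a joint): Angle of the bay's keeper arm about its upright hinge, rad: 0 = shut (across the mouth, pointing to -y of the bay, at a stop), 1.57 = straight out to -x, more = folded to the left (limit 2.4). Stays where left; under 1 N swings it. Steel bar 92 mm long from the hinge, 8 thick, 15 to 40 mm above the bench. Shut, it is 10 mm in front of a bin that is home; a bin not home stops it.
- keeper_hinge (a point): On the hinge axis of the keeper arm, 27.5 mm above the bench.
- keeper_tip (a point): Free end of the keeper arm, on its middle line, 27.5 mm above the bench.
- rack: The fixed rack: three bays 120 mm apart. Origin on the bench, mid-mouth of the middle bay, x into the bays, y left. Over the mouths runs a lamp bar 530 mm long (along y), x = -22 to +18 mm, 138 to 164 mm above the bench, on 20 mm posts at x = 5, y = +-250. An upright gripper does not fit under it: tilt the tool and reach in from the robot's side.
- full_bin0: A rack bay with its full bin of the same kind (fixed, keeper shut). Origin at the middle of that bay's mouth, axes as the bay.
- full_bin1: The other occupied bay, the same.
- spool: Bystander: solder spool standing on the bench, 60 mm diameter, 52 mm tall. Origin: centre of the underside.
- flux_jar: Bystander: small jar, 48 mm diameter, 55 mm tall. Origin: centre of the underside.
- screwdriver: Bystander: screwdriver lying on the bench, 160 mm long along its x. Origin below its middle.

How it is judged:
By the outcome, as a careful person would: the job done as asked, in the order asked, and still so for the second after the job is handed in, with the robot touching nothing.
It also fails if it takes over 72 s, if anything falls off the work surface, if the arm or the gripper's body presses on something with over 40 N, if the wrist force passes 120 N, or if a joint passes its speed limit or range.

## Working session

There is one attempt and no reset: what is moved stays moved. The work goes in short steps, each a Python script; the robot and the scene stay as the last script left them, time stands still between calls to the robot, and variables do not carry over. Pictures are saved under pics/ and viewed, at most 10 in all, crops included, and the job is handed in when it is done.

```bash
mkdir -p pics; ls; cat > h.py <<'E'
import numpy as np, cv2
from bench import arm, ungrasp, close_gripper, ik, readout, imaging
from scipy.spatial.transform import Rotation as R
def cam(n,save=None):
    c=imaging.camera(n)
    if save: cv2.imwrite('pics/'+save+'.png',c['color'])
    return c
def Rm(c):
    r=np.array(c['rotation'],float)
    return r if r.shape==(3,3) else R.from_rotvec(r).as_matrix()
def ray(c,uv):
    K=np.array([[c['fx'],0,c['cx']],[0,c['fy'],c['cy']],[0,0,1]])
    p=cv2.undistortPoints(np.array(uv,float).reshape(-1,1,2),K,np.array([c['k1'],0,0,0,0.])).reshape(-1,2)
    d=np.c_[p,np.ones(len(p))]@Rm(c).T
    return np.array(c['position'],float),d
def onz(c,uv,z):
    o,d=ray(c,uv); return o+d*((z-o[2])/d[:,2])[:,None]
def tri(c1,p1,c2,p2):
    o1,d1=ray(c1,[p1]);o2,d2=ray(c2,[p2]);d1=d1[0];d2=d2[0]
    s=np.linalg.lstsq(np.c_[d1,-d2],o2-o1,rcond=None)[0]
    a=o1+s[0]*d1;b=o2+s[1]*d2
    return (a+b)/2,np.linalg.norm(a-b)
def proj(c,P):
    q=(np.atleast_2d(P)-np.array(c['position']))@Rm(c)
    s=q[:,:2]/q[:,2:]; s=s*(1+c['k1']*(s**2).sum(1))[:,None]
    return s*[c['fx'],c['fy']]+[c['cx'],c['cy']]
E
python3 - <<'E'
from h import *
import pickle
D={}
for n in('scene','top'):
    c=cam(n,n+'0');D[n]=c
    print(n,{k:np.round(v,4).tolist() for k,v in c.items() if k!='color'})
pickle.dump(D,open('c0.pkl','wb'))
print(readout.get_obs())
E
```

```text
pics
scene {'fx': 483.5766, 'fy': 483.5766, 'cx': 314.0066, 'cy': 242.6509, 'k1': -0.116, 'position': [1.0611, -0.4814, 0.5745], 'rotation': [-2.0538, -0.9421, 0.4397]}
top {'fx': 531.5952, 'fy': 531.5952, 'cx': 318.0819, 'cy': 242.1572, 'k1': -0.1324, 'position': [0.4023, -0.0283, 1.3356], 'rotation': [-2.1612, 2.1693, -0.1106]}
{'clock': 0.1, 'qpos': array([-1.15040950e+00,  3.53591348e-01,  1.63404011e+00,  4.73603393e-07,
        1.15520343e+00, -2.40637994e-03]), 'qvel': array([-0.0003338 , -0.0014384 , -0.00254765,  0.00131328,  0.00015115,
        0.00085936]), 'joint_torque': array([-1.61123889e-04, -5.94905341e+01, -3.34928370e+01,  6.99065672e-02,
        1.82862359e-02, -3.48598769e-05]), 'eef_pos': array([ 0.25627356, -0.56959618,  0.23893938]), 'tool_rot': array([-3.07046890e+00, -6.58931321e-01,  4.04019890e-04]), 'contact_force': array([-0.00228172,  0.11893227,  0.38666075]), 'moment': array([-0.03473466, -0.01113475,  0.00283281]), 'grip_force': 0.0, 'gripper_width': 0.091791084697535}
```

View pics/scene0.png

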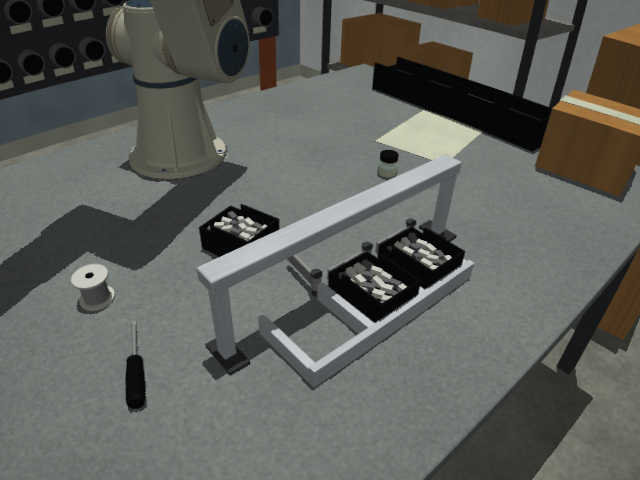

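View pics/top0.png

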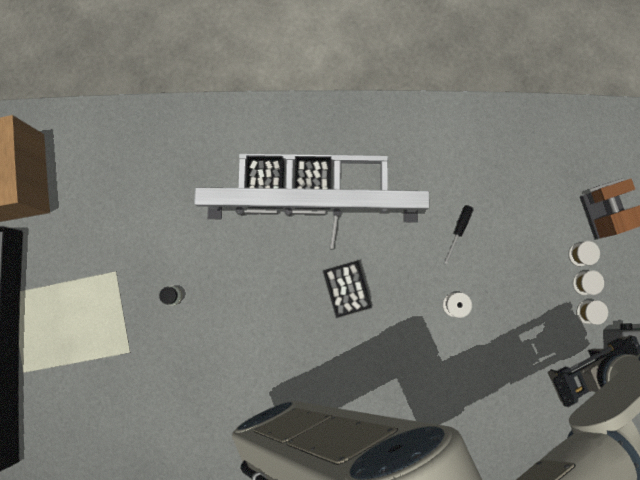

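Scene view: bin at (240,230), the empty bay is the one nearest the camera (300,340), keeper at (300,268) pointing out to the robot, spool (92,285), screwdriver (135,380), jar (388,163). Top view (up = +x, left = +y): bin (347,288), empty bay x 338–385 at rows 160–190, keeper (335,230), spool (458,304), screwdriver (460,232).

```bash
python3 - <<'E'
from h import *
import pickle
D=pickle.load(open('c0.pkl','rb'))
t=D['top']['color'][145:335,190:450];s=D['scene']['color'][145:395,190:480]
cv2.imwrite('pics/tc.png',cv2.resize(t,None,fx=3,fy=3,interpolation=cv2.INTER_CUBIC))
cv2.imwrite('pics/sc.png',cv2.resize(s,None,fx=2.4,fy=2.4,interpolation=cv2.INTER_CUBIC))
print('axes top',Rm(D['top']).round(3).tolist())
E
```

```text
axes top [[-0.004, -0.994, 0.106], [-1.0, 0.004, 0.004], [-0.004, -0.106, -0.994]]
```

View pics/tc.png

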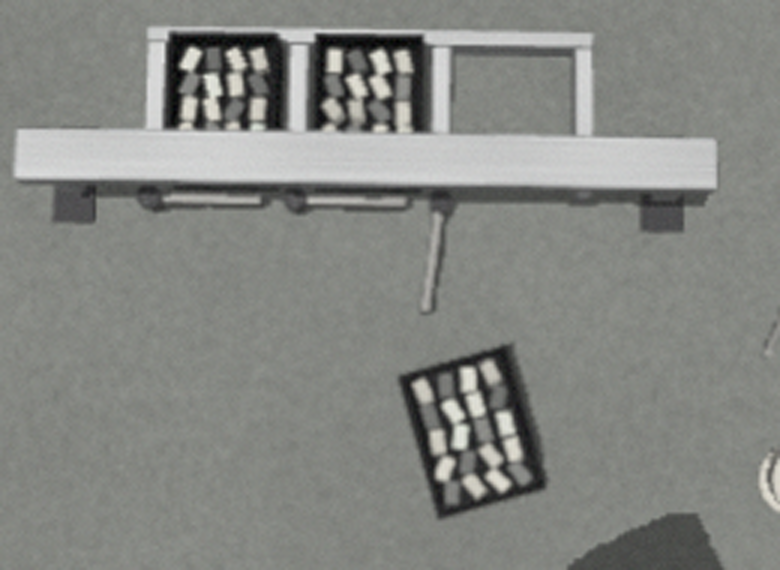

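View pics/sc.png

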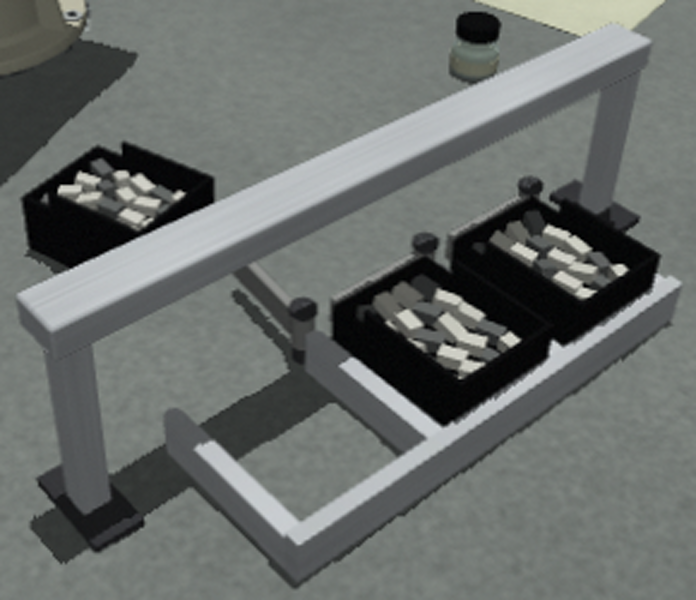

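Top crop: bin rim corners (crop px) RL (401,376), RR (511,345), FR (548,486), FL (440,517); keeper post (441,203), tip (427,310); bay dividers at 433–450 and 575–593; back stop inner edge row ≈48. Scene crop: bin RL (213,182), FL notch (125,150), post cap (303,302), back stop corner (297,530).

```bash
python3 - <<'E'
from h import *
import pickle
D=pickle.load(open('c0.pkl','rb'));T=D['top'];S=D['scene']
t=lambda *p:[((p[0]+.5)/3-.5+190),((p[1]+.5)/3-.5+145)]
s=lambda *p:[((p[0]+.5)/2.4-.5+190),((p[1]+.5)/2.4-.5+145)]
for n,a,b in [('binRL',(401,376),(213,182)),('binFL',(440,517),(125,149)),('cap',(441,203),(303,302)),('cap1',(296,202),(425,241)),('cap0',(150,199),(530,185)),
  ('stop innerR',(575,50),(296,532)),('stop outer L',(148,28),(680,283)),('barRF',(716,188),(20,292)),('barLF',(15,178),(620,28)),('barRR',(716,140),(52,335)),('barLR',(17,129),(650,45))]:
    p,g=tri(T,t(*a),S,s(*b));print(n,p.round(4),round(g,4))
c=onz(T,[t(401,376),t(511,345)],.065);d=onz(T,[t(548,486),t(440,517)],.05)
print('rim',c.round(4).tolist(),d.round(4).tolist())
print('tip',onz(T,[t(427,310)],.04).round(4))
print('divider tops z30: post div L/R edge',onz(T,[t(433,120),t(450,120),t(576,120),t(592,120)],.03).round(4).tolist())
print('stop inner (z.035)',onz(T,[t(452,46),t(575,49)],.035).round(4).tolist())
print('stop outer back',onz(T,[t(148,28),t(593,35)],.035).round(4).tolist())
print('caps z48',onz(T,[t(150,199),t(296,202),t(441,203)],.048).round(4).tolist())
# sub-pixel: bin mask = near-black + components inside
im=T['color'][255:325,310:380]
m=((im.max(2)<60)*255).astype(np.uint8)
k,_=cv2.findContours(m,cv2.RETR_EXTERNAL,cv2.CHAIN_APPROX_NONE)
q=max(k,key=cv2.contourArea);r=cv2.minAreaRect(q);b=cv2.boxPoints(r)+[310,255]
print('minrect @.06',r,onz(T,b,.06).round(4).tolist())
sp=onz(T,[[458,304]],.052);print('spool',sp.round(3), 'screw',onz(T,[[468,207],[446,262]],.01).round(3).tolist())
# reachability of tilted poses
for th in (45,50):
  for sg in (0,np.pi):
    o=(R.from_euler('y',-np.radians(th))*R.from_euler('x',np.pi)*R.from_euler('z',sg))
    print(th,sg,o.as_matrix()[:,2].round(2),[None if (j:=ik([x,-.1,.05],o.as_rotvec())) is None else np.round(j,2).tolist() for x in (.4,.55,.65)])
E
```

```text
binRL [ 0.4703 -0.0362  0.0615] 0.0003
binFL [ 0.3633 -0.0586  0.0473] 0.0202
cap [ 0.6122 -0.0691  0.051 ] 0.0009
cap1 [0.6146 0.0498 0.0469] 0.0021
cap0 [0.6177 0.1697 0.0464] 0.0013
stop innerR [ 0.7448 -0.1867  0.0253] 0.0057
stop outer L [0.7639 0.1743 0.0347] 0.0025
barRF [ 0.6043 -0.2717  0.1645] 0.0002
barLF [0.6169 0.2563 0.159 ] 0.0043
barRR [ 0.6414 -0.2741  0.1603] 0.0009
barLR [0.6516 0.2533 0.1601] 0.0024
rim [[0.4702, -0.0361, 0.065], [0.4946, -0.1241, 0.065]] [[0.3821, -0.1538, 0.05], [0.3578, -0.0669, 0.05]]
tip [[ 0.5254 -0.0577  0.04  ]]
divider tops z30: post div L/R edge [[0.6855, -0.064, 0.03], [0.6854, -0.0782, 0.03], [0.6852, -0.1835, 0.03], [0.6852, -0.1969, 0.03]]
stop inner (z.035) [[0.7476, -0.0803, 0.035], [0.7449, -0.1833, 0.035]]
stop outer back [[0.7649, 0.1751, 0.035], [0.7569, -0.1987, 0.035]]
caps z48 [[0.6169, 0.169, 0.048], [0.6137, 0.049, 0.048], [0.6124, -0.0696, 0.048]]
minrect @.06 ((37.31132507324219, 33.33961868286133), (48.625633239746094, 37.22470474243164), 74.05460357666016) [[0.4703, -0.0347, 0.06], [0.4946, -0.1209, 0.06], [0.3824, -0.1518, 0.06], [0.3586, -0.0661, 0.06]]
spool [[ 0.387 -0.362  0.052]] screw [[0.632, -0.406, 0.01], [0.492, -0.345, 0.01]]
45 0 [ 0.71 -0.   -0.71] [None, [-0.31, 0.54, 2.41, 2.75, 0.6, -1.46], [-0.24, 0.58, 2.21, 2.74, 0.45, -1.38]]
45 3.141592653589793 [ 0.71 -0.   -0.71] [None, [-0.31, 0.54, 2.41, 2.75, 0.6, 1.68], [-0.24, 0.58, 2.21, 2.74, 0.45, 1.76]]
50 0 [ 0.77 -0.   -0.64] [None, [-0.33, 0.6, 2.44, 2.78, 0.78, -1.53], [-0.25, 0.62, 2.25, 2.8, 0.61, -1.45]]
50 3.141592653589793 [ 0.77 -0.   -0.64] [None, [-0.33, 0.6, 2.44, 2.78, 0.78, 1.62], [-0.25, 0.62, 2.25, 2.8, 0.61, 1.69]]
```

```bash
cat >> h.py <<'E'
BO=np.array([.6255,-.1297]); BY=-.021
def rot2(a): return np.array([[np.cos(a),-np.sin(a)],[np.sin(a),np.cos(a)]])
def bay(x,y): return BO+rot2(BY)@[x,y]
def ori(head,tilt,sg=1):
    h=np.array([np.cos(head),np.sin(head),0]);l=sg*np.array([-h[1],h[0],0])
    z=np.sin(tilt)*h+[0,0,-np.cos(tilt)]
    return R.from_matrix(np.c_[np.cross(l,z),l,z]).as_rotvec(), z
def tcp(front,zc,head,tilt,sg=1,half=.010):
    "TCP pose so that the foremost fingertip corner line is centred at front (xy), tip centre at height zc"
    o,z=ori(head,tilt,sg); h=np.array([np.cos(head),np.sin(head)])
    tip=np.r_[np.array(front)-h*half*np.cos(tilt),zc]
    return tip-.025*z,o
def st():
    o=readout.get_obs();print('t',round(o['clock'],2),'p',o['eef_pos'].round(4),'F',o['contact_force'].round(2))
def bin_pose(c,v=(250,330,300,400)):
    r0,r1,c0,c1=v
    m=((c['color'][r0:r1,c0:c1].max(2)<60)*255).astype(np.uint8)
    k,_=cv2.findContours(m,cv2.RETR_EXTERNAL,cv2.CHAIN_APPROX_NONE)
    b=cv2.boxPoints(cv2.minAreaRect(max(k,key=cv2.contourArea)))+[c0,r0]
    P=onz(c,b,.06)[:,:2]; P=P[np.argsort(-P[:,0])]   # two rear corners first
    rear,front=P[:2].mean(0),P[2:].mean(0); d=rear-front
    return (rear+front)/2,np.arctan2(d[1],d[0]),np.linalg.norm(d)
E
python3 - <<'E'
from h import *
B0=np.array([.4262,-.0952]);y0=.266
B1=np.array([.430,-.1235]);y1=-.015
def side(B,y,gap,z=.015):
    best=[]
    f=B+rot2(y)@[.012,.045+gap]
    for sg in(1,-1):
        p,o=tcp(f,z,y-np.pi/2,0,sg); j=ik(p,o)
        if j is not None: best.append((abs(j[5]),sg,p,o))
    b=min(best,key=lambda q:q[0]);return b[1:]
close_gripper()
sg,p,o=side(B0,y0,.012,.11); print(sg,p)
arm.move_ptp(p,o); st()
_,p,o=side(B0,y0,.012); arm.move_linear(p,feed=.12);st()
_,p,o=side(B0,y0,.001); arm.move_linear(p,feed=.04)
_,p,o=side(B1,y1,0.0)
arm.move_linear(p,feed=.03,frame=o,max_force=20);st()
c=cam('top','top1');print(bin_pose(c))
E
```

```text
1 [ 0.42016539 -0.02740189  0.135     ]
t 3.52 p [ 0.4206 -0.0279  0.1352] F [ 0.49 -0.57 -0.15]
t 4.47 p [ 0.4205 -0.0275  0.0404] F [-0.35 -0.22 -0.01]
t 6.26 p [ 0.4427 -0.0687  0.04  ] F [-0.89  0.72  0.08]
(array([ 0.38737479, -0.08526995]), np.float64(-0.17282703901247987), np.float64(0.017229811811951108))
```

View pics/top1.png

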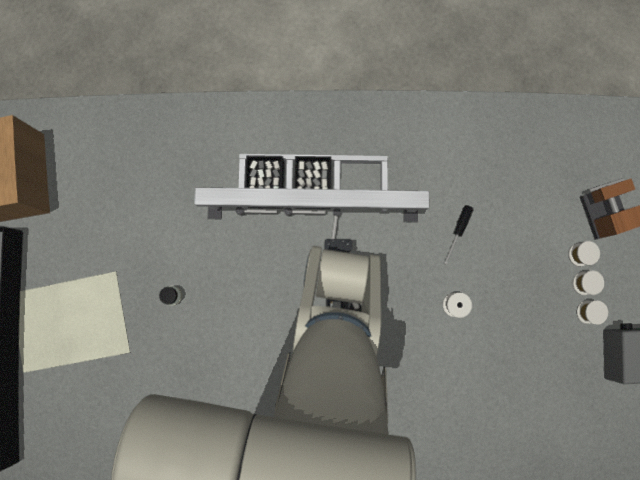

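The arm hides the bin in the top view (gripper at (345,270)); I back off, lift, swing clear, and look again.

```bash
python3 - <<'E'
from h import *
p=readout.get_obs()['eef_pos']
arm.move_linear(p+[0,.02,0],feed=.1)
arm.move_linear(p+[0,.02,.12],feed=.25)
q=readout.get_obs()['qpos'].copy(); q[0]-=1.0; arm.set_joints(q);st()
c=cam('top','top2');print(bin_pose(c))
cv2.imwrite('pics/top2c.png',cv2.resize(c['color'][145:335,190:450],None,fx=3,fy=3,interpolation=cv2.INTER_CUBIC))
E
```

```text
t 8.87 p [ 0.1983 -0.3981  0.1591] F [0.61 0.1  0.15]
(array([ 0.43074326, -0.12267708]), np.float64(-0.010035823098101011), np.float64(0.117264579826907))
```

View pics/top2c.png

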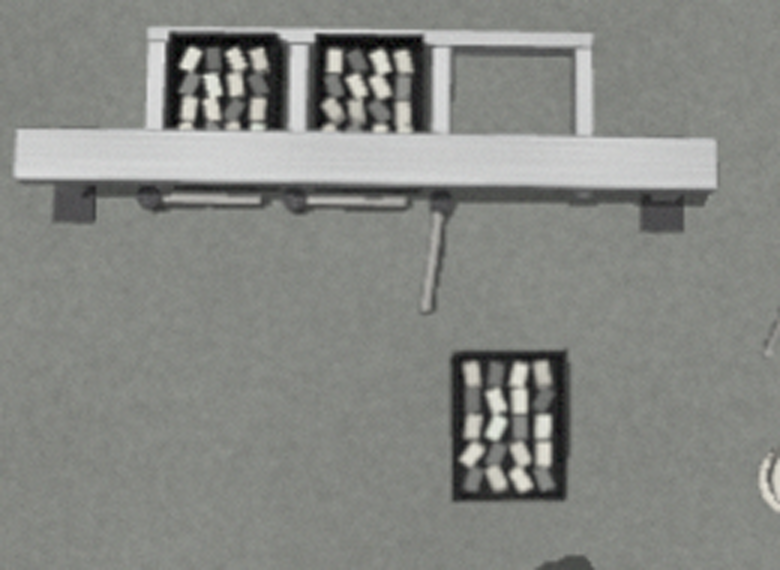

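Crop shows the bin square at (453–566, 352–498), in line with the bay (450–576), keeper unmoved at (427,310). Now the front push, upright first.

```bash
python3 - <<'E'
from h import *
B=np.array([.4307,-.1230]);y=-.010
f0=B+rot2(y)@[-.06,0]; h=np.array([np.cos(y),np.sin(y)])
sg=min((1,-1),key=lambda s:(lambda j:9 if j is None else abs(j[5]))(ik(*tcp(f0-.03*h,.12,y,0,s)))) 
p,o=tcp(f0-.03*h,.12,y,0,sg);arm.move_ptp(p,o)
p,o=tcp(f0-.03*h,.015,y,0,sg);arm.move_linear(p,feed=.12)
p,o=tcp(f0-.002*h,.015,y,0,sg);arm.move_linear(p,feed=.06)
f1=bay(-.090,-.0015)
p,o=tcp(f1,.015,BY,0,sg);print(arm.move_linear(p,feed=.05,frame=o,max_force=20));st()
p=readout.get_obs()['eef_pos']
arm.move_linear(p+[-.03,0,0],feed=.1);arm.move_linear(p+[-.06,0,.13],feed=.25)
q=readout.get_obs()['qpos'].copy(); q[0]-=.9; arm.set_joints(q);st()
c=cam('top');s=cam('scene')
cv2.imwrite('pics/c3.png',np.hstack([cv2.resize(c['color'][150:300,290:420],None,fx=3,fy=3,interpolation=cv2.INTER_CUBIC),cv2.resize(s['color'][170:395,190:388],None,fx=2,fy=2,interpolation=cv2.INTER_CUBIC)]))
for sg in(1,-1):
  for th in(40,45,50):
    print(sg,th,[None if (j:=ik(*tcp(bay(x,y),z,BY,np.radians(th),sg))) is None else np.round(j,2).tolist() for x,y,z in((-.12,0,.12),(-.12,0,.02),(0,0,.02),(-.1,.11,.02))])
E
```

```text
False
t 15.25 p [ 0.5238 -0.1288  0.0397] F [-5.82  0.57  5.32]
t 17.95 p [ 0.1882 -0.4431  0.1689] F [ 0.39  0.7  -0.52]
1 40 [[-0.43, 0.17, 2.45, 2.04, 0.29, 2.33], [-0.43, 0.5, 2.48, 2.63, 0.55, 1.69], [-0.32, 0.54, 2.25, 2.61, 0.38, 1.84], [-0.05, 0.5, 2.49, 3.11, 0.55, 1.58]]
1 45 [[-0.47, 0.22, 2.5, 2.33, 0.43, 2.01], [-0.47, 0.58, 2.52, 2.67, 0.75, 1.6], [-0.33, 0.59, 2.3, 2.71, 0.54, 1.72], [-0.05, 0.58, 2.53, 3.11, 0.75, 1.57]]
1 50 [[-0.5, 0.28, 2.55, 2.47, 0.61, 1.82], [-0.5, 0.67, 2.55, 2.69, 0.95, 1.52], [-0.35, 0.64, 2.33, 2.76, 0.72, 1.65], [-0.05, 0.68, 2.57, 3.11, 0.98, 1.57]]
-1 40 [[-0.43, 0.17, 2.45, 2.04, 0.29, -0.81], [-0.43, 0.5, 2.48, 2.63, 0.55, -1.45], [-0.32, 0.54, 2.25, 2.61, 0.38, -1.3], [-0.05, 0.5, 2.49, 3.11, 0.55, -1.56]]
-1 45 [[-0.47, 0.22, 2.5, 2.33, 0.43, -1.13], [-0.47, 0.58, 2.52, 2.67, 0.75, -1.54], [-0.33, 0.59, 2.3, 2.71, 0.54, -1.42], [-0.05, 0.58, 2.53, 3.11, 0.75, -1.57]]
-1 50 [[-0.5, 0.28, 2.55, 2.47, 0.61, -1.32], [-0.5, 0.67, 2.55, 2.69, 0.95, -1.62], [-0.35, 0.64, 2.33, 2.76, 0.72, -1.49], [-0.05, 0.68, 2.57, 3.11, 0.98, -1.57]]
```

View pics/c3.png

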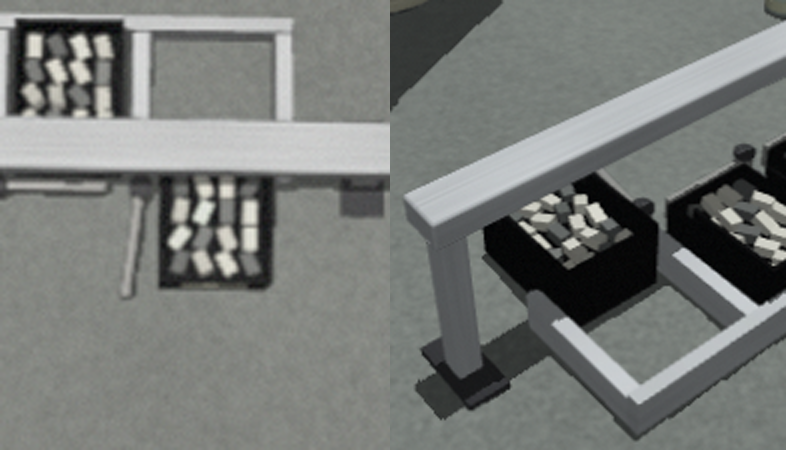

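Bin front edge at (160–271, 287) of the left half, sitting between keeper (127–140) and the right divider; scene half shows the rear corners past the post, clear of both noses. Next the tilted push home.

```bash
python3 - <<'E'
from h import *
th=np.radians(45)
p=readout.get_obs()['eef_pos'];arm.move_linear(p+[.05,-.05,.15],feed=.3)
q0=readout.get_obs()['qpos']
P=lambda x,y,z:tcp(bay(x,y),z,BY,th,SG)
SG=1;c=[(abs(ik(*tcp(bay(-.14,0),.2,BY,th,s))[5]-q0[5]),s) for s in(1,-1)];SG=min(c)[1];print('SG',SG,q0.round(2))
j=np.array(ik(*P(-.14,-.001,.2)));print(j.round(2))
a=j.copy();a[0]=q0[0];arm.set_joints(a);st();arm.set_joints(j);st()
arm.move_linear(P(-.12,-.001,.018)[0],feed=.2);st()
print(arm.move_linear(P(-.095,-.001,.018)[0],feed=.1,max_force=20))
print(arm.move_linear(P(-.012,-.001,.018)[0],feed=.05,max_force=25));st()
print(arm.move_linear(P(.005,-.001,.018)[0],feed=.02,max_force=15));st()
e=readout.get_obs()['eef_pos'];print('bay x of front', (rot2(-BY)@(e[:2]-P(0,-.001,.018)[0][:2])).round(4))
E
```

```text
SG 1 [-1.12  0.16  1.71 -0.    1.27  1.37]
[-0.5  -0.05  2.47  1.55  0.34  2.8 ]
t 20.13 p [ 0.3022 -0.3708  0.2178] F [0.67 0.28 0.47]
t 21.26 p [ 0.4608 -0.1278  0.2178] F [-0.92  0.93 -0.31]
t 23.1 p [ 0.4809 -0.1278  0.0362] F [ 0.29  0.96 -0.1 ]
False
False
t 25.31 p [ 0.5886 -0.1299  0.0357] F [-1.41  0.57 -0.95]
True
t 26.02 p [ 0.6022 -0.1302  0.0347] F [-2.63 -0.16  1.38]
bay x of front [0.0015 0.    ]
```

```bash
cat >> h.py <<'E'
TH=np.radians(45)
def P(x,y,z): return tcp(bay(x,y),z,BY,TH,1)
E
python3 - <<'E'
from h import *
arm.move_linear(P(-.12,-.001,.03)[0],feed=.15)
arm.move_linear(P(-.14,-.001,.15)[0],feed=.25)
arm.move_linear(P(-.12,.115,.15)[0],feed=.25);st()
c=cam('top');s=cam('scene')
cv2.imwrite('pics/c4.png',np.hstack([cv2.resize(c['color'][150:300,290:420],None,fx=3,fy=3,interpolation=cv2.INTER_CUBIC),cv2.resize(s['color'][170:395,190:388],None,fx=2,fy=2,interpolation=cv2.INTER_CUBIC)]))
E
```

```text
t 29.24 p [ 0.483  -0.0117  0.1672] F [ 0.75  0.55 -0.03]
```

View pics/c4.png

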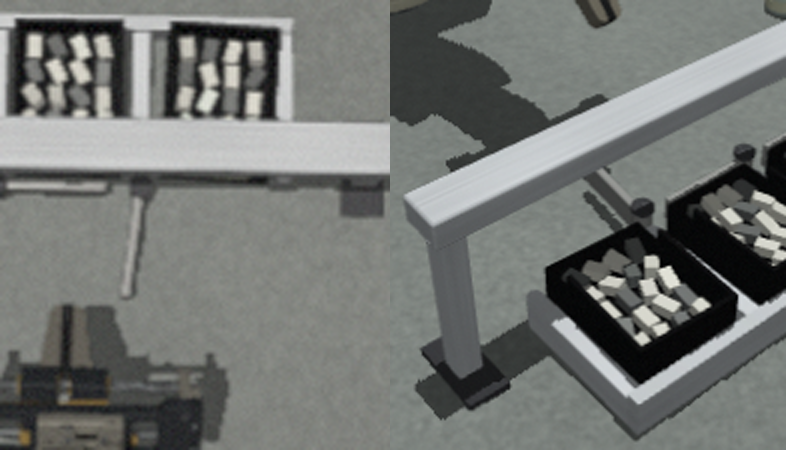

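Bin now in the bay against the back stop (left half: rim 168–280, rows 25–120), looking shifted to the right; keeper still open (127,295). I compare it numerically with its fixed neighbour, which is 120 mm away and home.

```bash
python3 - <<'E'
from h import *
c=cam('top');g=cv2.resize(c['color'].max(2),None,fx=4,fy=4,interpolation=cv2.INTER_CUBIC)
def edges(c0,c1):   # column window (original px) of one bay interior incl. rim
    m=(g[150*4:189*4,c0*4:c1*4]<62).astype(np.uint8)
    n,l,s,_=cv2.connectedComponentsWithStats(m);m=l==1+np.argmax(s[1:,4])
    f=lambda U,V:[[(U+.5)/4-.5+c0,(V+.5)/4-.5+150]]
    rows=range(50,125);L=[];Rr=[];T=[]
    for v in rows:
        u=np.where(m[v])[0]
        if len(u):L.append(onz(c,f(u[0],v),.065)[0,:2]);Rr.append(onz(c,f(u[-1],v),.065)[0,:2])
    us=np.where(m.any(0))[0];us=us[16:-16]
    for u in us:T.append(onz(c,f(u,np.where(m[:,u])[0][0]),.065)[0,:2])
    out=[]
    for n,E,ax in(('L',L,0),('R',Rr,0),('rear',T,1)):
        E=(np.array(E)-BO)@rot2(BY)   # to bay frame
        k=np.polyfit(E[:,ax],E[:,1-ax],1); res=np.abs(np.polyval(k,E[:,ax])-E[:,1-ax]);ok=res<2*np.median(res)+1e-4
        k=np.polyfit(E[ok,ax],E[ok,1-ax],1)
        print(n,'slope',k[0].round(3),'at mid',np.polyval(k,E[:,ax].mean()).round(4))
print('neighbour');edges(291,334);print('ours');edges(340,388)
E
```

```text
neighbour
L slope -0.011 at mid 0.1655
R slope 0.014 at mid 0.0758
rear slope -0.0 at mid 0.1201
ours
L slope -0.051 at mid 0.0403
R slope -0.058 at mid -0.0484
rear slope 0.049 at mid 0.1186
```

The bin is yawed about -0.05 rad: its rear right corner is some 3–4 mm short of the stop. I push again on the right part of its front.

```bash
cat > chk.py <<'E'
from h import *
def edges(c0,c1,c,g):
    m=(g[600:756,c0*4:c1*4]<62).astype(np.uint8)
    n,l,s,_=cv2.connectedComponentsWithStats(m);m=l==1+np.argmax(s[1:,4])
    w=lambda U,V:onz(c,[[(U+.5)/4-.5+c0,(V+.5)/4-.5+150]],.065)[0,:2]
    L=[];Q=[];T=[]
    for v in range(50,125):
        u=np.where(m[v])[0]
        if len(u):L.append(w(u[0],v));Q.append(w(u[-1],v))
    for u in np.where(m.any(0))[0][16:-16]:T.append(w(u,np.where(m[:,u])[0][0]))
    for n,E,ax in(('L',L,0),('R',Q,0),('rear',T,1)):
        E=(np.array(E)-BO)@rot2(BY);k=np.polyfit(E[:,ax],E[:,1-ax],1);r=np.abs(np.polyval(k,E[:,ax])-E[:,1-ax]);ok=r<2*np.median(r)+1e-4
        k=np.polyfit(E[ok,ax],E[ok,1-ax],1);print(n,'slope',k[0].round(3),'mid',np.polyval(k,E[:,ax].mean()).round(4))
def check():
    c=cam('top');edges(340,388,c,cv2.resize(c['color'].max(2),None,fx=4,fy=4,interpolation=cv2.INTER_CUBIC))
E
python3 - <<'E'
from chk import *
arm.move_linear(P(-.13,-.026,.15)[0],feed=.3)
arm.move_linear(P(-.06,-.026,.018)[0],feed=.25)
arm.move_linear(P(-.012,-.026,.018)[0],feed=.1,max_force=20);st()
print(arm.move_linear(P(.006,-.026,.018)[0],feed=.02,max_force=20));st()
e=readout.get_obs()['eef_pos'];print('front x',(rot2(-BY)@(e[:2]-P(0,-.026,.018)[0][:2])).round(4))
arm.move_linear(P(-.10,-.026,.02)[0],feed=.2)
arm.move_linear(P(-.14,.06,.15)[0],feed=.3);st()
check()
E
```

```text
t 32.54 p [ 0.5878 -0.1547  0.0357] F [ 0.33 -0.07 -0.39]
True
t 33.24 p [ 0.6008 -0.1551  0.0346] F [-3.42 -0.22  2.26]
front x [0.0006 0.0001]
t 34.66 p [ 0.4632 -0.0661  0.1683] F [-0.35 -0.04 -0.15]
L slope -0.057 mid 0.0401
R slope -0.046 mid -0.0486
rear slope 0.047 mid 0.1187
```

```bash
python3 - <<'E'
from h import *
c=cam('top');s=cam('scene')
a=cv2.convertScaleAbs(cv2.resize(c['color'][150:195,330:395],None,fx=6,fy=6,interpolation=cv2.INTER_CUBIC),alpha=1.6,beta=10)
b=cv2.convertScaleAbs(cv2.resize(s['color'][270:385,255:375],(408,391),interpolation=cv2.INTER_CUBIC),alpha=1.8,beta=15)
im=np.zeros((391,798,3),np.uint8);im[:270,:390]=a;im[:,390:]=b;cv2.imwrite('pics/c5.png',im)
E
```

```text
(no output)
```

View pics/c5.png

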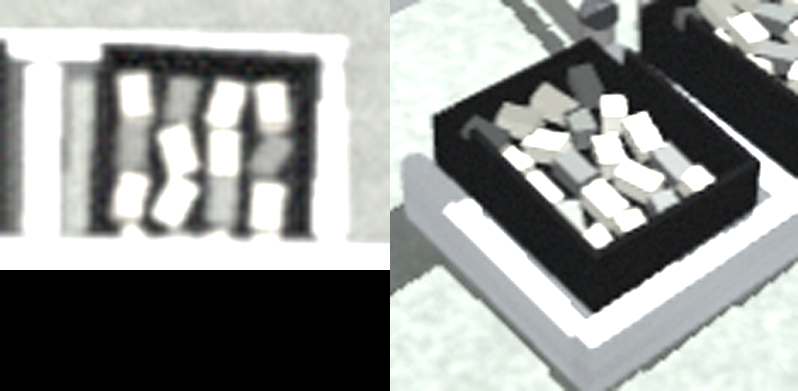

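Top crop: rear rim runs (103,45)→(318,60), about 0.04 rad off the stop line, and nothing is lodged behind it; scene crop shows the rear right bottom corner (592,308) close to the right divider. I push again further right with a higher limit.

```bash
python3 - <<'E'
from chk import *
arm.move_linear(P(-.11,-.030,.10)[0],feed=.3)
arm.move_linear(P(-.05,-.030,.018)[0],feed=.25)
arm.move_linear(P(-.010,-.030,.018)[0],feed=.1,max_force=20)
def fx():
    o=readout.get_obs();e=o['eef_pos'];print('front',(rot2(-BY)@(e[:2]-P(0,-.030,.018)[0][:2])).round(4),'z',e[2].round(4),'F',o['contact_force'].round(1),'M',o['moment'].round(2),o['clock'])
fx()
for x in (-.004,-.002,0,.002,.004,.006,.008):
    r=arm.move_linear(P(x,-.030,.018)[0],feed=.02,max_force=40);fx()
    if r or abs(readout.get_obs()['contact_force'][0])>35: print('stop',r);break
E
```

```text
front [-0.0103  0.0001] z 0.0362 F [-0.2  0.4 -0.7] M [ 0.05  0.24 -0.02] 36.4417
front [-0.004 -0.   ] z 0.0356 F [0.9 0.3 0.1] M [0.11 0.21 0.03] 36.8917
front [-0.0019  0.    ] z 0.0357 F [-0.4  0.5  0.3] M [0.05 0.23 0.02] 37.1417
front [-0.0001  0.    ] z 0.0356 F [0.5 0.3 0.9] M [0.03 0.28 0.  ] 37.3917
front [0.0009 0.    ] z 0.0352 F [-6.9 -1.4  4.2] M [-0.07  0.51 -0.22] 37.6417
front [0.0014 0.0001] z 0.0349 F [-17.2  -2.5  11.8] M [-0.33  0.79 -0.38] 37.8917
front [0.0017 0.0002] z 0.0343 F [-25.6  -2.7  18.3] M [-0.35  1.09 -0.48] 38.1417
front [0.002  0.0004] z 0.0337 F [-34.8  -3.   23.5] M [-0.44  1.5  -0.63] 38.3917
```

```bash
python3 - <<'E'
from chk import *
check()
T=cam('top');S=cam('scene')
t=lambda u,v:[(u+.5)/6-.5+330,(v+.5)/6-.5+150]
s=lambda u,v:[(u-390+.5)/3.4-.5+255,(v+.5)/3.4-.5+270]
f=lambda p:(rot2(-BY)@(p[:2]-BO)).round(4)
for n,a,b in(('RL',(103,45),(757,165)),('RR',(318,60),(597,252))):
    p,g=tri(T,t(*a),S,s(*b));print(n,f(p),p[2].round(4),round(g,4))
for n,b in(('RL',(757,165)),('RR',(597,252)),('FR',(435,115)),('FL',(590,40))): print('scene z.065',n,f(onz(S,[s(*b)],.065)[0]))
for n,b in(('RR bottom',(594,310)),): print('scene z.0',n,f(onz(S,[s(*b)],.035)[0]),f(onz(S,[s(*b)],.0)[0]))
o=readout.get_obs();print(o['contact_force'].round(1))
E
```

```text
L slope -0.037 mid 0.0405
R slope -0.047 mid -0.0487
rear slope 0.046 mid 0.119
RL [0.1205 0.0365] 0.063 0.0021
RR [ 0.1157 -0.0507] 0.0663 0.0002
scene z.065 RL [0.1211 0.0341]
scene z.065 RR [ 0.1148 -0.05  ]
scene z.065 FR [ 0.0105 -0.0548]
scene z.065 FL [0.0154 0.0299]
scene z.0 RR bottom [ 0.1186 -0.0539] [ 0.0976 -0.0352]
[-35.4  -3.   25.1]
```

Both views confirm the yaw (RL (0.1208, 0.036), RR (0.116, -0.051)). The force readings explain the jam: the tilted finger presses the bin's front down with 25 N. I relieve that vertical load in small upward steps (keeping it above zero, so nothing lifts) while still pressing forward.

```bash
python3 - <<'E'
from chk import *
z=.018;y=-.030;x=.008
for i in range(14):
    z+=.0003;y-=.0003
    arm.move_linear(P(x,y,z)[0],feed=.01)
    o=readout.get_obs();F=o['contact_force'];e=(rot2(-BY)@(o['eef_pos'][:2]-P(0,-.030,.018)[0][:2]))
    print(round(z,4),e.round(4),o['eef_pos'][2].round(4),F.round(1))
    if F[2]<4 or e[0]>.0065: break
check();st()
E
```

```text
0.0183 [0.002  0.0002] 0.0337 [-33.4  -2.1  21. ]
0.0186 [ 0.0022 -0.0001] 0.0338 [-30.8  -2.5  18.7]
0.0189 [ 0.0024 -0.0007] 0.0339 [-27.6  -4.3  13.5]
0.0192 [ 0.0027 -0.0012] 0.0341 [-23.4  -5.2   8.9]
0.0195 [ 0.0029 -0.0017] 0.0342 [-20.2  -6.1   4.8]
0.0198 [ 0.0032 -0.0023] 0.0344 [-16.7  -7.1   0.2]
L slope -0.013 mid 0.0398
R slope -0.041 mid -0.0494
rear slope 0.027 mid 0.1198
t 40.09 p [ 0.6032 -0.1615  0.0344] F [-17.2   -7.34   1.86]
```

```bash
python3 - <<'E'
from chk import *
z=.0198;y=-.0318;x=.008
for i in range(14):
    F=readout.get_obs()['contact_force']
    z+=.0002 if F[2]>6 else (-.0003 if F[2]<2 else 0)
    y-=.0003 if F[1]>-9 else 0
    x+=.0006 if F[0]>-25 else 0
    arm.move_linear(P(x,y,z)[0],feed=.01)
    o=readout.get_obs();F=o['contact_force'];e=(rot2(-BY)@(o['eef_pos'][:2]-P(0,-.030,.018)[0][:2]))
    if i%2:print(np.round([x,y,z],4),e.round(4),o['eef_pos'][2].round(4),F.round(1))
    if F[2]<-2 or abs(F[0])>38 : break
check();st()
E
```

```text
[ 0.0092 -0.0324  0.0197] [ 0.0035 -0.0026] 0.0342 [-23.4  -6.4   6.8]
[ 0.0098 -0.033   0.0201] [ 0.004  -0.0034] 0.0343 [-22.7  -7.6   4.6]
[ 0.0104 -0.0336  0.0203] [ 0.0043 -0.004 ] 0.0343 [-23.3  -7.8   4.8]
[ 0.011  -0.0342  0.0205] [ 0.0044 -0.0042] 0.0343 [-25.6  -5.8   6.5]
[ 0.0116 -0.0348  0.0207] [ 0.0045 -0.0044] 0.0343 [-28.2  -4.9   8.7]
[ 0.0116 -0.0354  0.0211] [ 0.0045 -0.0045] 0.0344 [-25.1  -1.7   5.5]
[ 0.0122 -0.036   0.0211] [ 0.0045 -0.0046] 0.0343 [-29.3   1.4   8.4]
L slope 0.005 mid 0.0394
R slope 0.0 mid -0.0503
rear slope 0.007 mid 0.1205
t 43.64 p [ 0.6045 -0.1639  0.0343] F [-28.55   1.44   7.89]
```

Seated: yaw ≈ 0, rear at 0.1205. Now back off and swing the keeper.

```bash
python3 - <<'E'
from chk import *
arm.move_linear(P(-.06,-.034,.02)[0],feed=.12)
arm.move_linear(P(-.12,-.01,.09)[0],feed=.25)
arm.move_linear(P(-.10,.118,.09)[0],feed=.25)
arm.move_linear(P(-.085,.118,.02)[0],feed=.2);st()
def C(ph,r=.075,t=.004):
    d=np.array([-np.sin(ph),-np.cos(ph)]);n=np.array([np.cos(ph),-np.sin(ph)])
    return np.array([-.014,.060])+r*d-t*n+[0,.018]
for ph in (1.6,1.3,1.0,.7,.45,.2):
    r=arm.move_linear(P(*C(ph),.02)[0],feed=.07,max_force=15)
    if r: print('hit',ph);break
st()
if not r:
    print(arm.move_linear(P(-.008,.003,.02)[0],feed=.03,max_force=10));st()
    o=readout.get_obs();print('front',(rot2(-BY)@(o['eef_pos'][:2]-P(0,0.003,.02)[0][:2])).round(4))
E
```

```text
t 46.17 p [ 0.5176 -0.0104  0.0369] F [ 0.22 -0.22  0.27]
t 49.04 p [ 0.5687 -0.1234  0.0379] F [-0.6  -0.19  0.99]
True
t 49.69 p [ 0.5862 -0.1253  0.0366] F [-3.18 -0.61  3.16]
front [-0.0146  0.0006]
```

```bash
python3 - <<'E'
from chk import *
arm.move_linear(P(-.07,.003,.025)[0],feed=.15)
arm.move_linear(P(-.15,.003,.16)[0],feed=.25)
q=readout.get_obs()['qpos'].copy(); q[0]-=.9; arm.set_joints(q);st()
check()
c=cam('top');s=cam('scene')
a=cv2.resize(c['color'][150:225,280:410],None,fx=3,fy=3,interpolation=cv2.INTER_CUBIC)
b=cv2.resize(s['color'][230:395,230:410],(405,371),interpolation=cv2.INTER_CUBIC)
im=np.zeros((600,800,3),np.uint8);im[:225,:390]=cv2.convertScaleAbs(a,alpha=1.4);im[:371,390:795]=cv2.convertScaleAbs(b,alpha=1.4)
im[375:600,0:400]=cv2.resize(c['color'],(400,300))[40:265]
cv2.imwrite('pics/c6.png',im)
E
```

```text
t 53.08 p [ 0.1844 -0.4294  0.1776] F [ 0.1   0.25 -0.72]
L slope 0.008 mid 0.0394
R slope 0.0 mid -0.0503
rear slope 0.006 mid 0.1203
```

View pics/c6.png

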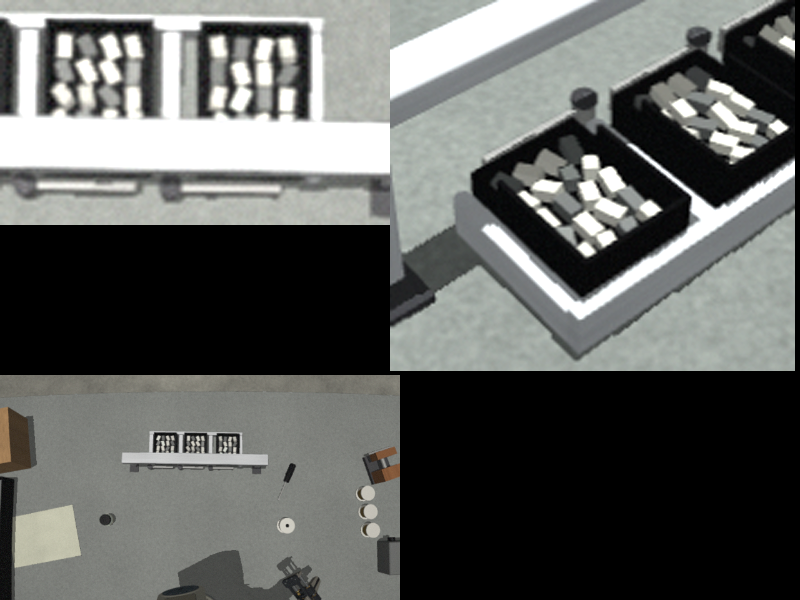

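The bin is flush with the back stop, parallel to its neighbours. The keeper bar (183,187)→(280,191) matches the neighbour's shut one (37,184)→(137,187). Spool, jar and screwdriver are where they were, so I hand it in.

```bash
python3 -c "
from bench import arm
print(arm.finish_job())"
```

```text
the job is handed in; nothing more can be done
None
```

I slid the bin home against the back stop, about 5 mm right of the bay's middle, shut its keeper and let go, leaving the spool, jar and screwdriver where they were; the job was handed in at about 53 s, with no verdict shown.

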